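# Shut and lock the filter hatch of the fume extractor

## Robot

A 7-joint arm with a two-finger parallel gripper is mounted at the origin on the work surface; the furniture and walls round the work are solid. World frame = base frame: x ahead of the robot, y to its left, z up, the work surface at z = 0. Lengths are in m, angles in rad, forces in N, time in s.
With the tool pointing down it reaches from about 0.425 to 0.875 m from the base axis. Payload 4.7 kg.
Tool frame: the origin (TCP) lies midway between the tips of the shut fingers; the grasp point (between the pads) lies 19 mm behind it; x points along the fingers, y is the direction in which the jaws open and shut, and the axes are right-handed (so a half turn about x gives the same grasp; the last joint's range is limited). The gripper opens to 87 mm and grips with 3 to 60 N. Pads are 19 mm wide; open, the fingers measure 117 mm over their backs; the gripper's body (75 mm by 190 mm) begins 51 mm behind the grasp point.
Start: joints at [1.355, 0.321, -0.07, 1.45, 0.023, 1.371, -0.057], TCP at [0.148, -0.633, 0.223] pointing down, gripper open.
Joint ranges: [-2.86, 2.86], [-0.3, 2.09], [-1.38, 1.24], [0.06, 2.45], [-1.56, 4.7], [0.09, 2.05], [-2.69, 2.69]. Speed limits (rad/s): [2.57, 2.57, 3.14, 3.14, 3.14, 3.14, 3.14].

## Interface

Orientations are given as a rotation vector (axis times angle).
In Python, from bench import ctrl gives the robot as it stands. The module is installed in compiled form; this text tells all that it offers.
- The arm moves only by the tool servo_tool, never from a script. Its arguments are lists of equal length, an entry for each row: "dp": the shift along the tool's x, y, z in units of 25 mm (1.0 is 25 mm), a list of three; "yaw": the turn about the tool's x in units of 6 degrees (1.0 is 6 degrees). A call has exactly 5 rows; each row shifts and turns the commanded pose from where the row before left it, along the tool's axes as they then stand; what a row does not reach is not made up. A row lasts 1/10 s, in which the tool goes at most 50 mm and 8.59 degrees, less where a joint would pass 70% of its speed; a pose out of reach is approached as far as the arm can. A call is refused whole if a number of a shift passes 1 or a number of a turn 1, either way. A call with a gripper value outside its range is refused whole. "fingers" is the opening, from 0 (shut) to 1 (fully open), set as the call begins (left out, the last holds). The fingers move at their own pace and stop on an object; "grip_force" is the grip in N (left out, the last holds). Time passes only in rows, so rows that do not move let the fingers close, or fill a call up. It gives the time, the measured TCP pose, the force and the opening at its end, in the units of the state.
- ctrl.get_state(): the state, without advancing time (a new reading comes with each control period).
- ctrl.get_image(name): name is "side" or "top" or "wrist"; returns (picture, depth): 400x640x3 uint8, red, green, blue; 400x640 float32, m along the optical axis (not along the pixel's ray), 0 where there is no reading.
- ctrl.camera_info(name): a dict with "fx", "fy", "cx", "cy" (pixels), "extrinsics" (4x4, takes a point from world to camera coordinates); the wrist camera has in their place "hand_eye" (4x4, takes a point from camera to tool coordinates, whose origin is the TCP and whose axes are the tool frame's). Camera axes: x right, y down, z forward; pixel columns grow to the right and rows downward; lengths in m; the calibration is good to about 2 mm. The wrist camera is an equidistant fisheye: a pixel r from the principal point sees the ray r / f radians off the axis. A picture is of the moment at which its call begins: read the wrist's pose just before it. camera_info takes no time and is no camera call.
- ctrl.close_job(): hands the job in, once; it reports no verdict.
Trained networks look in the newest picture that a camera, given by its name, has taken for a name from the list of things; names that differ only in an ending like _2 or _b are one class to them, and where a whole thing is asked for, a point or a joint stands for the part that bears it (a point fixed in the world has none). Each returns a list of dicts, best first, with "score" (0 to 1); they miss things now and then, are a little off and sometimes report something else, mostly with a low value. They report only what shows in the picture. A call takes as long as a camera call.
- ctrl.search_frame(camera, label): "extent" ([left, top, right, bottom] in pixels, round what is visible of it).
- ctrl.cut_out(camera, label): "region" (400x640 bool, what is visible of it) and "extent" ([left, top, right, bottom] in pixels, round what is visible of it).
The state is a dict: "time": time; "joint_positions": joint angles; "qd": joint speeds; "joint_torque": joint torques, N m; "position": TCP position; "tool_rot": TCP orientation; "ft_force": force on the tool from outside, world axes, zero at the start; "torque": the same for the moment, N m; "grip_width": opening from 0.0 (shut) to 1.0 (fully open).
Only numpy, scipy, OpenCV 4.12 (cv2) and the standard library are available. Lean on these libraries where they do the work, as an engineer would, in place of code of your own. Each camera call takes 0.05 s, during which the arm holds its last target.

## Task

The filter hatch of the small fume extractor has been left standing open. Shut it fully, then lock it with its red quarter-turn fastener: turn the wing until it lines up with the white marks, push it in through its slot, and turn it clockwise as far as it goes to the orange dots, so that it stays in when you let go. Do not shift the pin jar, the clock movement or the purple tub beside it.

Things in the scene. Friction and masses are not known exactly. Their poses are not given: they have to be found in the camera images.
- extractor: fixed fume extractor: grey wedge housing, 195 (x) x 190 (y) x 152 mm tall; origin in the middle of its underside on the bench, x to its high back, z up. Its low front (x = -95 mm, 60 mm high) faces roughly to the robot; from there the top slopes up at 35 degrees, and the shut hatch lies in that slope. The rear from x = +36 mm is flat on top.
- hatch (a joint): angle of the blue hatch, rad: 0 = fully shut in the 35 degree slope, growing as it opens, 0.61 = level, at most 1.2. A sheet 164 mm wide, 5 mm thick, hinged on its upper edge, reaching 142 mm from the hinge to its free lower edge. A stiff hinge keeps it where it is left; 1 to 5 N down on the lip shuts it.
- hatch_hinge (a point): middle of the hinge line on the hatch's upper edge; turns with the hatch: y along the hinge, x in the sheet from lip to hinge, z out of the outer face (so opening turns about +y). In this frame the lip is at x = -137 mm, the fastener's axis at x = -82 mm, y = 0, the outer face at z = +5 mm.
- hatch_lip (a point): middle of the top of the black lip, a 10 mm strip along the hatch's free lower edge that stands 3 mm above the outer face; axes as hatch_hinge
- wing (a point): grip point of the fastener's red wing, on its turning axis, which is at right angles to the hatch. The wing is 42 mm long (y), 12 mm thick (x), 30 mm tall (z, out from the hatch); axes turn with it. The point lies 18 mm above the wing's lower edge, 12 mm below its top. It stands 38 mm over the hatch's outer face with the fastener out, 23 mm when right in.
- turn (a joint): turn of the wing, rad: 0 = lined up with the slot (wing level across the hatch, pointing at the two white marks), growing clockwise as seen looking at the outer face (about the wing's -z); 1.5 = stop = locked place (wing along the slope, pointing at the two orange dots). Range -0.3 to 1.5. Light friction keeps it where it is left. Starts part-way.
- press (a joint): depth of the fastener, m: 0 = out (a 1 to 5 N spring returns it), 0.015 = right in. A crossbar foot 30 x 6 mm parallel to the wing must pass the 34 x 11 mm slot in a plate under the hatch: hatch shut, it enters freely with turn within 0.15 of 0, and is stopped at 0.002 to 0.004 beyond 0.3. From 0.0125 on it can turn under the plate; let go there turned, it stays at about 0.012.
- pin_jar: glass jar of pins with a tan lid, 50 mm across, 62 mm tall, loose, beside the extractor; origin at its underside; leave it alone
- clock_motor_1: black clock movement 56 x 56 x 33 mm, loose, beside the extractor; origin at its underside; leave it alone
- tub_purple: purple screw tub 67 mm across, 50 mm tall, loose, beside the extractor; origin at its underside; leave it alone

How it is judged:
On the way, in this order (a step that is already met when the one before it is completed fails the run):
1. the hatch is shut (value of joint hatch below 0.05 rad), for 0.1 s.
2. the fastener is pushed in and turned to the locked place (value of joint press above 0.009 m and value of joint turn above 1.2 rad and value of joint hatch below 0.05 rad), for 0.2 s.
At the end, for the whole second after the job is handed in: The hatch is shut (within 0.05 rad), the fastener stays at least 9 mm in and is turned clockwise past 1.2 rad (within about 20 degrees of the orange dots) (all of step 2); the robot touches nothing.
It fails at once if the pin jar is shifted by more than 20 mm (distance of pin_jar from where it was at the start of the episode above 0.02 m).
It fails at once if the clock movement is shifted by more than 20 mm (distance of clock_motor_1 from where it was at the start of the episode above 0.02 m).
It fails at once if the purple tub is shifted by more than 20 mm (distance of tub_purple from where it was at the start of the episode above 0.02 m).
It also fails if it takes over 48 s, if anything falls off the work surface, if the arm or the gripper's body presses on something with over 40 N, if the wrist force passes 120 N, or if a joint passes its speed limit or range.

## Working session

There is one attempt and no reset: what is moved stays moved. The work goes in short steps, Python scripts to look and compute and a tool call to move; the robot and the scene stay as the last step left them, time stands still between calls to the robot, and variables do not carry over. Pictures are saved under pics/ and viewed, and the job is handed in when it is done.

Besides the shell and the picture viewer there is one more tool, called after ">>>" in YAML: its name, and indented under it one key for each argument. servo_tool: Moves the arm, as the interface text tells. Its arguments: {"type":"object","properties":{"dp":{"type":"array","items":{"type":"array","items":{"type":"number"}}},"yaw":{"type":"array","items":{"type":"number"}},"fingers":{"type":"number"},"grip_force":{"type":"number"}},"required":["dp","yaw"]}

```bash
mkdir -p pics
cat > h.py <<'E'
import numpy as np,cv2
from bench import ctrl
from scipy.spatial.transform import Rotation as R
def snap(cam,fn=None):
    im,d=ctrl.get_image(cam)
    if fn: cv2.imwrite('pics/'+fn,cv2.cvtColor(im,cv2.COLOR_RGB2BGR))
    return im,d
def pts(cam,d):
    i=ctrl.camera_info(cam); v,u=np.mgrid[:400,:640]
    x=(u-i['cx'])/i['fx']*d; y=(v-i['cy'])/i['fy']*d
    E=np.array(i['extrinsics']); P=np.stack([x,y,d],-1)
    return (P-E[:3,3])@E[:3,:3]
def proj(cam,p):
    i=ctrl.camera_info(cam);E=np.array(i['extrinsics']);q=E[:3,:3]@np.array(p)+E[:3,3]
    return i['fx']*q[0]/q[2]+i['cx'],i['fy']*q[1]/q[2]+i['cy']
E
python3 - <<'E'
from h import *
for c in('side','top','wrist'):
    im,d=snap(c,c+'0.png'); np.save(c+'0.npy',d)
s=ctrl.get_state();print(s)
print(ctrl.camera_info('wrist'))
for c in('side','top'):
  i=ctrl.camera_info(c);E=np.array(i['extrinsics']);print(c,-E[:3,:3].T@E[:3,3],i['fx'])
E
```

```text
{'time': 0.15, 'joint_positions': array([ 1.35509141,  0.32161656, -0.0700463 ,  1.45132982,  0.02265986,
        1.37077683, -0.05690805]), 'qd': array([-1.51065499e-03, -3.00258039e-03,  2.00060278e-04, -3.50408321e-03,
       -3.86779171e-05, -5.52835051e-04, -3.16958486e-05]), 'joint_torque': array([-5.35510571e-05, -4.91796613e+01, -4.04508077e-01, -3.12877643e+01,
       -6.39586709e-02,  4.05277906e-02,  8.61028684e-05]), 'position': array([ 0.14788765, -0.63256543,  0.22176858]), 'tool_rot': array([ 2.09994443,  0.24377029, -2.10059003]), 'ft_force': array([ 0.2401341 , -0.63766917,  0.54648354]), 'torque': array([-0.03895339, -0.00868522, -0.00600262]), 'grip_width': 0.998487612547525}
{'fx': 309.70691628693146, 'fy': 309.70691628693146, 'cx': 320.6019875408174, 'cy': 202.99661276190298, 'hand_eye': array([[ 1.97474493e-04, -2.95060307e-01,  9.55478611e-01,
        -1.61984855e-01],
       [ 9.99999675e-01, -6.88071442e-04, -4.19158519e-04,
        -1.22522212e-03],
       [ 7.81114587e-04,  9.55478384e-01,  2.95060075e-01,
        -8.11109501e-02],
       [ 0.00000000e+00,  0.00000000e+00,  0.00000000e+00,
         1.00000000e+00]])}
side [ 0.49373778 -0.3204222   0.76754735] 365.74829729119796
top [0.32163532 0.25190907 1.02189241] 469.41283394308266
```

View pics/side0.png

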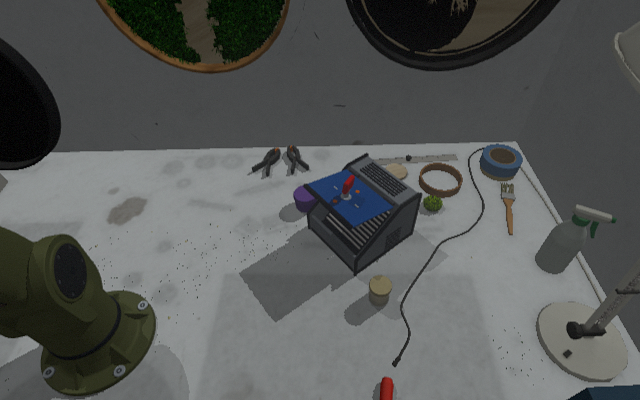

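View pics/top0.png

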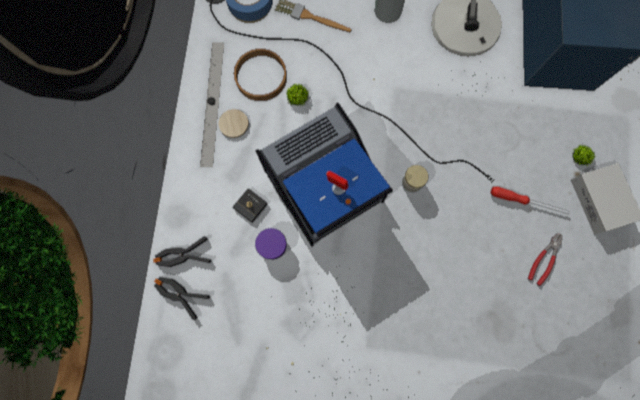

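View pics/wrist0.png

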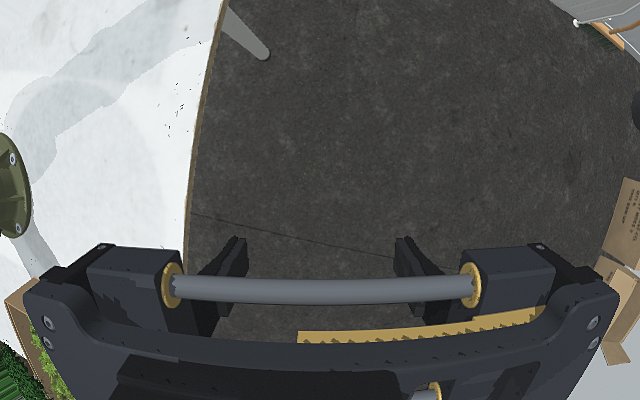

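Run:
```python
from h import *
for c in('side','top'):
    d=np.load(c+'0.npy');P=pts(c,d);im=cv2.imread('pics/%s0.png'%c)
    for n in('extractor','hatch','hatch_lip','wing','pin_jar','clock_motor_1','tub_purple'):
        for r in ctrl.cut_out(c,n)[:1]:
            m=r['region']&(d>0); q=P[m]
            print(c,n,round(r['score'],2),np.round(r['extent']),m.sum(),np.round(np.median(q,0),3),np.round(q.min(0),3),np.round(q.max(0),3))
            np.save(f'm_{c}_{n}.npy',r['region'])
i=640
im=cv2.imread('pics/top0.png')[90:260,230:440]
cv2.imwrite('pics/topz.png',cv2.resize(im,None,fx=3.5,fy=3.5,interpolation=cv2.INTER_CUBIC))
im=cv2.imread('pics/side0.png')[140:290,280:440]
cv2.imwrite('pics/sidez.png',cv2.resize(im,None,fx=4,fy=4,interpolation=cv2.INTER_CUBIC)[:600])
```

```text
side extractor 0.95 [304. 154. 420. 275.] 8554 [0.57  0.241 0.15 ] [ 0.432  0.141 -0.   ] [0.734 0.579 0.221]
side hatch 0.92 [308. 169. 395. 233.] 2829 [0.537 0.238 0.17 ] [0.44  0.146 0.059] [0.641 0.363 0.221]
side hatch_lip 0.78 [303. 170. 393. 227.] 2861 [0.537 0.238 0.17 ] [0.437 0.146 0.134] [0.642 0.351 0.221]
side wing 0.55 [344. 174. 354. 194.] 160 [0.535 0.241 0.209] [0.522 0.228 0.161] [0.55  0.291 0.221]
side pin_jar 0.69 [368. 274. 394. 310.] 631 [0.598 0.07  0.06 ] [0.576 0.057 0.002] [0.623 0.105 0.067]
side tub_purple 0.8 [296. 184. 318. 211.] 394 [0.423 0.354 0.048] [0.398 0.341 0.001] [0.456 0.405 0.053]
top extractor 0.67 [259. 103. 393. 246.] 10403 [0.556 0.273 0.155] [ 0.434  0.138 -0.006] [0.738 0.408 0.22 ]
top hatch 0.66 [284. 136. 391. 236.] 5887 [0.532 0.247 0.166] [ 0.434  0.127 -0.003] [0.649 0.353 0.22 ]
top hatch_lip 0.86 [287. 137. 392. 235.] 6038 [0.533 0.247 0.166] [ 0.434  0.121 -0.006] [0.649 0.356 0.22 ]
top wing 0.8 [324. 173. 345. 191.] 256 [0.532 0.246 0.211] [0.521 0.227 0.161] [0.555 0.269 0.22 ]
top pin_jar 0.62 [397. 163. 430. 190.] 596 [0.594 0.083 0.059] [ 0.574  0.042 -0.004] [0.63  0.105 0.065]
top clock_motor_1 0.78 [235. 187. 267. 222.] 632 [0.509 0.43  0.014] [ 0.474  0.396 -0.001] [0.546 0.465 0.031]
top tub_purple 0.78 [252. 228. 288. 259.] 857 [0.427 0.371 0.047] [ 0.395  0.339 -0.006] [0.468 0.413 0.052]
```

View pics/topz.png

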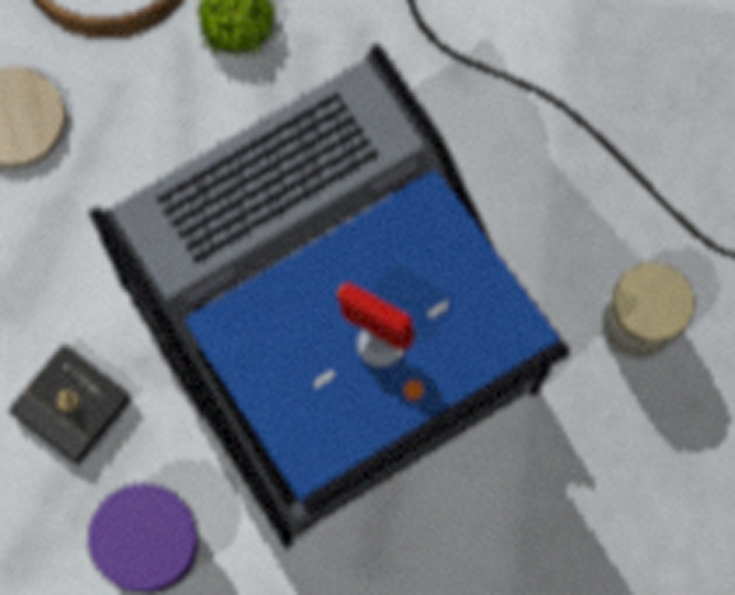

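View pics/sidez.png

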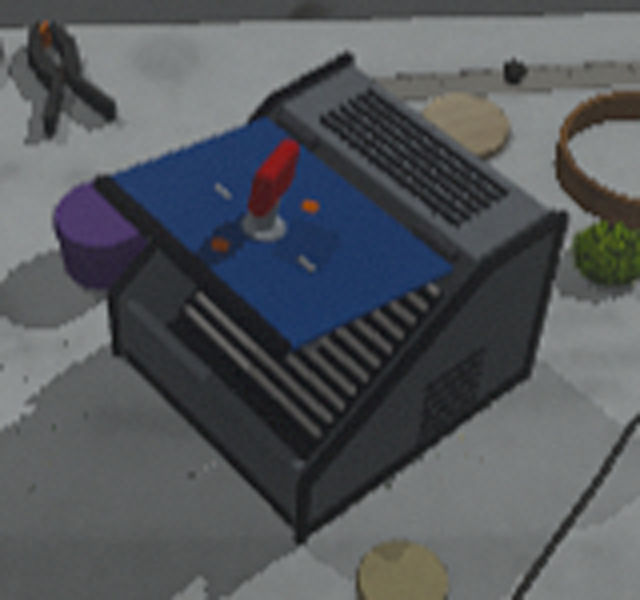

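Run:
```python
from h import *
d=np.load('top0.npy');P=pts('top',d);im=cv2.cvtColor(cv2.imread('pics/top0.png'),cv2.COLOR_BGR2RGB).astype(int)
S=np.load('side0.npy');PS=pts('side',S);ims=cv2.cvtColor(cv2.imread('pics/side0.png'),cv2.COLOR_BGR2RGB).astype(int)
def blue(i): return (i[...,2]>i[...,0]+50)&(i[...,2]>i[...,1]+30)
for c,D,Q,I in(('top',d,P,im),('side',S,PS,ims)):
    b=blue(I)&np.load(f'm_{c}_hatch.npy')
    m=cv2.erode(b.astype(np.uint8),np.ones((3,3)))>0
    q=Q[m&(D>0)];
    for _ in range(3):
        c0=q.mean(0);n=np.linalg.svd(q-c0,full_matrices=False)[2][2];n*=np.sign(n[2]);r=(q-c0)@n;q=q[abs(r)<.004]
    print(c,'n',n.round(3),'tilt',np.arccos(n[2]).round(3),'dir',np.degrees(np.arctan2(n[1],n[0])).round(1),c0.round(3),r.std())
    qb=Q[b&(D>0)];qb=qb[abs((qb-c0)@n)<.006]
    (cx,cy),(w,h),a=cv2.minAreaRect(qb[:,:2].astype(np.float32));print('rect',cx,cy,w,h,a);print(cv2.boxPoints(((cx,cy),(w,h),a)).round(3))
# flat rear: extractor points with z .145-.158
    e=np.load(f'm_{c}_extractor.npy')&~cv2.dilate(np.load(f'm_{c}_hatch.npy').astype(np.uint8),np.ones((3,3))).astype(bool)&(D>0)
    q=Q[e];q=q[(q[:,2]>.145)&(q[:,2]<.16)]
    R2=cv2.minAreaRect(q[:,:2].astype(np.float32));print('rear',R2,np.median(q[:,2]),'\n',cv2.boxPoints(R2).round(3))
    red=(I[...,0]>I[...,1]+80)&(I[...,0]>I[...,2]+80)&(D>0)
    q=Q[red];q=q[(q[:,2]>.19)&(q[:,0]>.45)&(q[:,0]<.65)&(q[:,1]>.1)];t=q[q[:,2]>np.percentile(q[:,2],60)-.002];R2=cv2.minAreaRect(t[:,:2].astype(np.float32));print('wing',len(q),q[:,2].max(),t.mean(0),R2,cv2.boxPoints(R2).round(3))
```

```text
top n [0.158 0.122 0.98 ] tilt 0.201 dir 37.6 [0.536 0.251 0.164] 0.0013658786308440069
rect 0.5381083488464355 0.24920029938220978 0.12217877805233002 0.16346070170402527 37.755184173583984
[[0.44  0.276]
 [0.54  0.147]
 [0.636 0.222]
 [0.536 0.351]]
rear ((0.6154545545578003, 0.3084763288497925), (0.08435752987861633, 0.19240373373031616), 38.187313079833984) 0.15039393727266814 
 [[0.523 0.358]
 [0.642 0.207]
 [0.708 0.259]
 [0.589 0.41 ]]
wing 140 0.21973089460108458 [0.53369211 0.24454329 0.21595717] ((0.5347771048545837, 0.24703824520111084), (0.037244297564029694, 0.00984594039618969), 63.127437591552734) [[0.522 0.233]
 [0.531 0.228]
 [0.548 0.261]
 [0.539 0.266]]
side n [0.155 0.121 0.98 ] tilt 0.198 dir 37.8 [0.545 0.24  0.167] 0.0008826111223523506
rect 0.5397730469703674 0.2505442500114441 0.12090855836868286 0.16210709512233734 37.36136245727539
[[0.443 0.278]
 [0.541 0.149]
 [0.637 0.223]
 [0.539 0.352]]
rear ((0.6167844533920288, 0.31123772263526917), (0.08073871582746506, 0.19327056407928467), 36.71781539916992) 0.1526265537884717 
 [[0.527 0.365]
 [0.642 0.21 ]
 [0.707 0.258]
 [0.591 0.413]]
wing 39 0.22149992591778395 [0.53615857 0.2445772  0.21813213] ((0.5369686484336853, 0.24588948488235474), (0.028949901461601257, 0.007613842841237783), 63.68051528930664) [[0.527 0.235]
 [0.534 0.231]
 [0.547 0.257]
 [0.54  0.261]]
```

Run:
```python
from h import *
d=np.load('top0.npy');P=pts('top',d).reshape(-1,3)[d.ravel()>0]
S=np.load('side0.npy');P=np.vstack([P,pts('side',S).reshape(-1,3)[S.ravel()>0]])
for x in np.arange(.1,1.0,.1):
    print('x%.1f'%x,[('%.2f'%np.percentile(q[:,2],99)) if len(q:=P[(abs(P[:,0]-x)<.05)&(abs(P[:,1]-y)<.05)])>5 else '--' for y in np.arange(-.8,.6,.1)])
print(R.from_rotvec(ctrl.get_state()['tool_rot']).as_matrix().round(3))
```

```text
x0.1 ['--', '--', '--', '--', '--', '--', '--', '0.26', '0.31', '0.28', '0.00', '0.00', '0.00', '0.00']
x0.2 ['--', '--', '--', '--', '0.00', '0.00', '0.00', '0.00', '0.00', '0.00', '0.00', '0.00', '0.00', '0.00']
x0.3 ['--', '--', '--', '--', '0.00', '0.00', '0.00', '0.00', '0.00', '0.00', '0.00', '0.00', '0.00', '0.02']
x0.4 ['--', '--', '--', '--', '0.00', '0.00', '0.01', '0.00', '0.00', '0.00', '0.00', '0.18', '0.05', '0.02']
x0.5 ['--', '--', '--', '--', '0.05', '0.05', '0.01', '0.00', '0.00', '0.18', '0.22', '0.21', '0.15', '0.01']
x0.6 ['--', '--', '--', '--', '0.05', '0.05', '0.02', '0.05', '0.05', '0.06', '0.17', '0.16', '0.16', '0.00']
x0.7 ['--', '--', '--', '--', '0.05', '0.05', '0.00', '0.61', '0.61', '0.06', '0.16', '0.16', '0.00', '0.01']
x0.8 ['--', '--', '--', '--', '0.00', '0.00', '0.00', '0.00', '0.63', '0.00', '0.02', '0.02', '0.03', '0.03']
x0.9 ['--', '--', '--', '--', '0.00', '0.19', '0.19', '0.02', '0.02', '0.00', '0.00', '0.01', '0.03', '0.05']
[[ 0.     0.228 -0.974]
 [-0.    -0.974 -0.228]
 [-1.     0.     0.   ]]
```

Run:
```python
from h import *
for c in('top','side'):
    d=np.load(c+'0.npy');P=pts(c,d);m=(d>0)&(P[...,2]>.3)&(P[...,0]>.2)&(P[...,0]<1.2)&(abs(P[...,1])<.8)
    v,u=np.nonzero(m);q=P[m];print(c,len(q));
    if len(q):print(q.min(0).round(2),q.max(0).round(2),u.min(),u.max(),v.min(),v.max()); print(q[::max(1,len(q)//12)].round(2))
    for b in('wall',):pass
```

```text
top 35985
[0.2  0.58 0.3 ] [0.79 0.64 0.58] 0 138 0 371
[[0.6  0.63 0.57]
 [0.74 0.63 0.32]
 [0.65 0.63 0.39]
 [0.56 0.63 0.5 ]
 [0.52 0.64 0.5 ]
 [0.56 0.64 0.33]
 [0.47 0.64 0.42]
 [0.41 0.59 0.52]
 [0.4  0.64 0.32]
 [0.34 0.6  0.46]
 [0.3  0.6  0.37]
 [0.26 0.6  0.46]
 [0.2  0.63 0.42]]
side 28159
[ 0.2  -0.06  0.3 ] [1.13 0.65 0.63] 202 639 0 138
[[ 0.2   0.63  0.46]
 [ 0.61  0.63  0.44]
 [ 1.06  0.64  0.41]
 [ 0.44  0.64  0.41]
 [ 0.92  0.62  0.39]
 [ 0.35  0.6   0.4 ]
 [ 0.86  0.63  0.37]
 [ 0.3   0.6   0.37]
 [ 0.86  0.63  0.34]
 [ 0.34  0.59  0.35]
 [ 1.12  0.53  0.35]
 [ 0.75 -0.03  0.61]
 [ 1.12  0.27  0.3 ]]
```

```bash
cat >> h.py <<'E'
PSI=np.radians(37.6);O=np.array([.571,.275,0]);EX=np.array([np.cos(PSI),np.sin(PSI),0]);EY=np.array([-np.sin(PSI),np.cos(PSI),0])
def W(x,y,z): return O+x*EX+y*EY+np.array([0,0,z])
def L(p): d=np.array(p)-O; return np.array([d@EX,d@EY,p[2]])
def pose():
    s=ctrl.get_state();M=R.from_rotvec(s['tool_rot']).as_matrix()
    return s,np.array(s['position']),np.degrees(np.arctan2(M[1,1],M[0,1])),M
def plan(way,p=None,a=None,step=.95,n=200):
    """way: list of (pos, yawdeg). prints rows"""
    if p is None: _,p,a,_=pose()
    rows=[]
    for tgt,ya in way:
        while len(rows)<n:
            e=np.array(tgt)-p; da=(ya-a+180)%360-180
            c,s=np.cos(np.radians(a)),np.sin(np.radians(a))
            t=np.array([-e[2],e[0]*c+e[1]*s,e[0]*s-e[1]*c])/.025
            y=np.clip(-da/6,-1,1); k=max(1,np.abs(t).max()/step); t=np.round(t/k,2); y=round(float(y),2)
            if np.abs(t).max()<.03 and abs(y)<.03: break
            rows.append((t.tolist(),y)); t=t*.025
            p=p+np.array([t[1]*c+t[2]*s,t[1]*s-t[2]*c,-t[0]]); a=a-6*y
    for i in range(0,len(rows),5):
        print([r[0] for r in rows[i:i+5]],[r[1] for r in rows[i:i+5]])
    print(len(rows),p.round(3),round(a,1))
E
python3 - <<'E'
from h import *
print(pose()[1:3], W(-.088,-.06,.24))
plan([((.42,-.3,.26),-20),(W(-.088,-.06,.24),37.6)])
E
```

```text
(array([ 0.1480439 , -0.63293364,  0.22261683]), np.float64(-76.83239519234459)) [0.53788722 0.17376985 0.24      ]
[[-0.1, -0.73, -0.95], [-0.1, -0.58, -0.95], [-0.09, -0.46, -0.95], [-0.09, -0.34, -0.95], [-0.09, -0.23, -0.95]] [-1.0, -1.0, -1.0, -1.0, -1.0]
[[-0.08, -0.13, -0.95], [-0.08, -0.03, -0.95], [-0.08, 0.07, -0.95], [-0.08, 0.18, -0.95], [-0.09, 0.28, -0.95]] [-1.0, -1.0, -1.0, -1.0, -0.47]
[[-0.09, 0.33, -0.95], [-0.09, 0.33, -0.95], [-0.09, 0.33, -0.95], [-0.09, 0.33, -0.95], [-0.09, 0.34, -0.95]] [-0.0, -0.0, -0.0, -0.0, -0.0]
[[-0.08, 0.33, -0.95], [-0.09, 0.33, -0.93], [0.04, -0.1, -0.95], [0.04, -0.0, -0.95], [0.04, 0.1, -0.95]] [-0.0, -0.0, -1.0, -1.0, -1.0]
[[0.04, 0.2, -0.95], [0.04, 0.31, -0.95], [0.04, 0.42, -0.95], [0.05, 0.55, -0.95], [0.05, 0.69, -0.95]] [-1.0, -1.0, -1.0, -1.0, -1.0]
[[0.05, 0.85, -0.95], [0.05, 0.95, -0.86], [0.05, 0.95, -0.75], [0.05, 0.95, -0.75], [0.05, 0.95, -0.76]] [-1.0, -0.6, -0.0, -0.0, -0.0]
[[0.05, 0.95, -0.75], [0.05, 0.95, -0.76], [0.05, 0.95, -0.75], [0.05, 0.95, -0.76], [0.01, 0.27, -0.21]] [-0.0, -0.0, -0.0, -0.0, -0.0]
35 [0.538 0.174 0.24 ] 37.6
```

>>> servo_tool:
  dp:
    - [-0.1,-0.7,-0.95]
    - [-0.1,-0.6,-0.95]
    - [-0.1,-0.45,-0.95]
    - [-0.1,-0.35,-0.95]
    - [-0.1,-0.25,-0.95]
  yaw: [-1,-1,-1,-1,-1]
  fingers: 0
  grip_force: 20

```text
time: 1.35
position: [0.2331, -0.5282, 0.2353]
tool_rot: [1.778, 0.708, -1.778]
ft_force: [0.2, 0.1, -0.0]
grip_width: 0.631
```

>>> servo_tool:
  dp:
    - [-0.1,-0.15,-0.95]
    - [-0.1,0,-0.95]
    - [-0.1,0.05,-0.95]
    - [-0.1,0.2,-0.95]
    - [-0.1,0.3,-0.95]
  yaw: [-1,-1,-1,-1,-0.5]

```text
time: 1.85
position: [0.3097, -0.4352, 0.2478]
tool_rot: [1.458, 1.026, -1.458]
ft_force: [0.1, -0.1, -0.9]
grip_width: 0.175
```

>>> servo_tool:
  dp:
    - [-0.1,0.3,-0.95]
    - [-0.1,0.3,-0.95]
    - [-0.1,0.3,-0.95]
    - [-0.1,0.3,-0.95]
    - [-0.1,0.3,-0.95]
  yaw: [0,0,0,0,0]

```text
time: 2.35
position: [0.3856, -0.3358, 0.2604]
tool_rot: [1.46, 1.024, -1.46]
ft_force: [0.6, -0.5, 0.1]
grip_width: 0.005
```

Run:
```python
from h import *
print(pose()[1:3])
plan([((.45,-.2,.26),0),(W(-.088,-.06,.24),37.6)])
```

```text
(array([ 0.38558097, -0.33576829,  0.26035666]), np.float64(-19.86098464317068))
[[0.0, 0.09, -0.95], [0.0, 0.19, -0.95], [0.0, 0.3, -0.95], [0.0, 0.42, -0.95], [0.01, 0.45, -0.95]] [-1.0, -1.0, -1.0, -0.31, -0.0]
[[0.0, 0.43, -0.91], [0.05, 0.22, -0.95], [0.05, 0.33, -0.95], [0.06, 0.45, -0.95], [0.06, 0.58, -0.95]] [-0.0, -1.0, -1.0, -1.0, -1.0]
[[0.06, 0.72, -0.95], [0.07, 0.89, -0.95], [0.07, 0.95, -0.82], [0.06, 0.95, -0.77], [0.06, 0.95, -0.77]] [-1.0, -1.0, -0.27, 0.0, 0.0]
[[0.06, 0.95, -0.77], [0.07, 0.95, -0.77], [0.06, 0.95, -0.78], [0.07, 0.95, -0.77], [0.0, 0.09, -0.08]] [0.0, 0.0, 0.0, 0.0, 0.0]
20 [0.538 0.174 0.24 ] 37.6
```

>>> servo_tool:
  dp:
    - [0,0.1,-0.95]
    - [0,0.2,-0.95]
    - [0,0.3,-0.95]
    - [0,0.4,-0.95]
    - [0,0.45,-0.95]
  yaw: [-1,-1,-1,-0.3,0]

```text
time: 2.85
position: [0.4389, -0.2224, 0.2602]
tool_rot: [1.21, 1.208, -1.211]
ft_force: [0.7, -0.1, 0.8]
grip_width: 0.006
```

>>> servo_tool:
  dp:
    - [0,0.45,-0.9]
    - [0,0.2,-0.95]
    - [0,0.35,-0.95]
    - [0,0.45,-0.95]
    - [0,0.6,-0.95]
  yaw: [0,-1,-1,-1,-1]

```text
time: 3.35
position: [0.4741, -0.0989, 0.2602]
tool_rot: [0.894, 1.379, -0.895]
ft_force: [0.5, 0.6, -0.3]
grip_width: 0.004
```

>>> servo_tool:
  dp:
    - [0,0.7,-0.95]
    - [0,0.9,-0.95]
    - [0,0.95,-0.8]
    - [0,0.95,-0.75]
    - [0,0.95,-0.75]
  yaw: [-1,-1,-0.3,0,0]

```text
time: 3.85
position: [0.51, 0.051, 0.2603]
tool_rot: [0.713, 1.45, -0.713]
ft_force: [0.4, -0.1, -0.4]
grip_width: 0.004
```

Run:
```python
from h import *
print(pose()[1:3])
plan([(W(-.088,-.06,.22),37.6)])
```

```text
(array([0.50999257, 0.05104643, 0.26027199]), np.float64(37.66132257409103))
[[0.39, 0.95, -0.78], [0.4, 0.95, -0.79], [0.39, 0.95, -0.79], [0.4, 0.95, -0.78], [0.03, 0.08, -0.07]] [0.01, 0.0, 0.0, 0.0, 0.0]
5 [0.538 0.174 0.22 ] 37.6
```

>>> servo_tool:
  dp:
    - [0.4,0.95,-0.8]
    - [0.4,0.95,-0.8]
    - [0.4,0.95,-0.8]
    - [0.4,0.95,-0.8]
    - [0,0,0]
  yaw: [0,0,0,0,0]

```text
time: 4.35
position: [0.5343, 0.1764, 0.2189]
tool_rot: [0.709, 1.456, -0.706]
ft_force: [-0.5, 0.5, 0.2]
grip_width: 0.013
```

>>> servo_tool:
  dp:
    - [0.5,0,0]
    - [0.5,0,0]
    - [0.5,0,0]
    - [0.5,0,0]
    - [0.5,0,0]
  yaw: [0,0,0,0,0]

```text
time: 4.85
position: [0.536, 0.1693, 0.1566]
tool_rot: [0.712, 1.45, -0.714]
ft_force: [-0.4, -1.5, 1.7]
grip_width: 0.004
```

>>> servo_tool:
  dp:
    - [0.4,0,0]
    - [0.4,0,0]
    - [0.4,0,0]
    - [0.4,0,0]
    - [0,0,0]
  yaw: [0,0,0,0,0]

```text
time: 5.35
position: [0.5348, 0.1705, 0.1158]
tool_rot: [0.71, 1.454, -0.712]
ft_force: [-1.1, -0.7, 0.6]
grip_width: 0.009
```

>>> servo_tool:
  dp:
    - [0.3,0,0]
    - [0.3,0,0]
    - [0.2,0,0]
    - [0.2,0,0]
    - [0,0,0]
  yaw: [0,0,0,0,0]

```text
time: 5.85
position: [0.5352, 0.1701, 0.0914]
tool_rot: [0.71, 1.453, -0.713]
ft_force: [-0.3, 0.2, 0.1]
grip_width: 0.003
```

Run:
```python
from h import *
s,p,a,_=pose();print(L(p),a,s['ft_force'])
im,d=snap('side','s1.png');im=cv2.imread('pics/s1.png')[120:320,250:460]
cv2.imwrite('pics/s1z.png',cv2.resize(im,None,fx=3,fy=3,interpolation=cv2.INTER_CUBIC))
```

```text
[-0.09235411 -0.06132081  0.09144707] 37.767430484785734 [-0.25664367  0.17758787  0.13701257]
```

View pics/s1z.png

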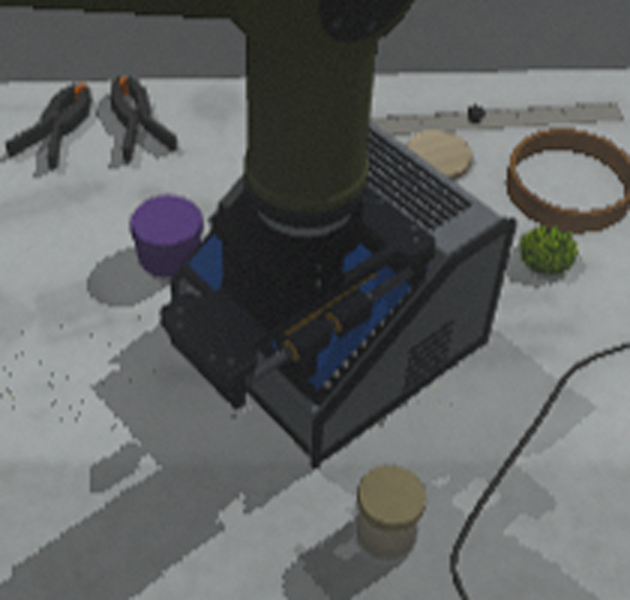

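>>> servo_tool:
  dp:
    - [0.1,0,0]
    - [0.1,0,0]
    - [0.1,0,0]
    - [0,0,0]
    - [0,0,0]
  yaw: [0,0,0,0,0]

```text
time: 6.4
position: [0.5362, 0.1706, 0.0851]
tool_rot: [0.711, 1.451, -0.711]
ft_force: [0.8, 1.4, 1.4]
grip_width: 0.005
```

>>> servo_tool:
  dp:
    - [0.1,0,0]
    - [0,0,0]
    - [0.1,0,0]
    - [0,0,0]
    - [0,0,0]
  yaw: [0,0,0,0,0]

```text
time: 6.9
position: [0.5361, 0.1705, 0.0799]
tool_rot: [0.712, 1.451, -0.711]
ft_force: [2.9, 1.8, 1.3]
grip_width: 0.005
```

>>> servo_tool:
  dp:
    - [0.1,0,0]
    - [0,0,0]
    - [0.1,0,0]
    - [0,0,0]
    - [0,0,0]
  yaw: [0,0,0,0,0]

```text
time: 7.4
position: [0.5374, 0.1715, 0.077]
tool_rot: [0.713, 1.449, -0.709]
ft_force: [1.8, 2.5, 12.4]
grip_width: 0.006
```

Run:
```python
from h import *
s,p,a,_=pose();print(L(p),a,s['ft_force'])
im,d=snap('side','s2.png');im=cv2.imread('pics/s2.png')[120:320,250:460]
cv2.imwrite('pics/s2z.png',cv2.resize(im,None,fx=3,fy=3,interpolation=cv2.INTER_CUBIC))
```

```text
[-0.08974304 -0.0614967   0.07701726] 37.78477147848258 [ 1.75418318  2.48222345 12.36336963]
```

View pics/s2z.png

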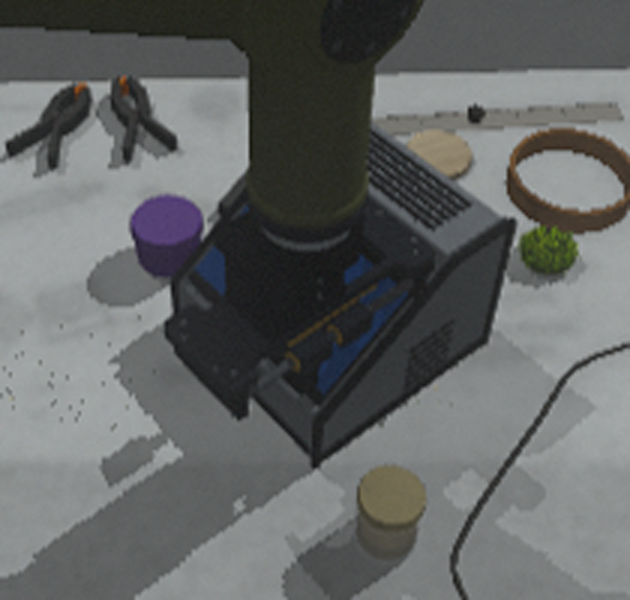

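>>> servo_tool:
  dp:
    - [-0.4,0,0]
    - [-1,0,0]
    - [-1,0,0]
    - [-1,0,0]
    - [-1,0,0]
  yaw: [0,0,0,0,0]
  fingers: 0.6

```text
time: 7.95
position: [0.534, 0.169, 0.1847]
tool_rot: [0.708, 1.454, -0.716]
ft_force: [0.1, 0.2, -0.2]
grip_width: 0.373
```

>>> servo_tool:
  dp:
    - [-1,-1,0]
    - [-1,-1,0]
    - [-1,-1,0]
    - [0,-1,0]
    - [0,0,0]
  yaw: [0,0,0,0,0]

```text
time: 8.45
position: [0.4542, 0.1061, 0.2597]
tool_rot: [0.71, 1.45, -0.72]
ft_force: [-0.8, -0.4, -0.7]
grip_width: 0.599
```

Run:
```python
from h import *
s,p,a,_=pose();print(L(p),a,s['ft_force'],s['joint_positions'].round(2))
for c in('side','top'):
  im,d=snap(c,c+'3.png');np.save(c+'3.npy',d);P=pts(c,d)
  I=im.astype(int);red=(I[...,0]>I[...,1]+70)&(I[...,0]>I[...,2]+70)&(d>0)
  q=P[red];q=q[(q[:,2]>.1)&(np.linalg.norm(q[:,:2]-W(-.06,0,0)[:2],axis=1)<.06)]
  if len(q)>10:
    l=np.array([L(x) for x in q]);print(c,len(l),l.min(0).round(3),l.max(0).round(3),l.mean(0).round(3))
  b=(I[...,2]>I[...,0]+50)&(I[...,2]>I[...,1]+30)&(d>0);q=P[b];q=q[(np.linalg.norm(q[:,:2]-W(-.05,0,0)[:2],axis=1)<.11)]
  if len(q)>50:
    for _ in range(4):
        c0=q.mean(0);n=np.linalg.svd(q-c0,full_matrices=False)[2][2];n*=np.sign(n[2]);r=(q-c0)@n;q=q[abs(r)<max(.004,1.5*r.std())] 
    print('tilt',np.degrees(np.arccos(n[2])),n,len(q),L(c0))
a=cv2.imread('pics/side3.png')[100:320,240:460];b=cv2.imread('pics/top3.png')[80:300,220:440]
cv2.imwrite('pics/c3.png',cv2.resize(np.hstack([a,b]),None,fx=1.8,fy=1.8,interpolation=cv2.INTER_CUBIC))
```

```text
[-0.19552706 -0.06254225  0.25972168] 37.50454840341995 [-0.84173914 -0.38874866 -0.66484909] [ 0.66 -0.09 -0.89  1.8  -0.06  1.4   0.44]
side 127 [-0.082 -0.013  0.122] [-0.043  0.009  0.155] [-0.064 -0.003  0.14 ]
tilt 34.57536665407908 [-0.45121    -0.34417177  0.82338043] 208 [-0.02237901  0.03457435  0.11705961]
top 133 [-0.085 -0.011  0.122] [-0.014  0.012  0.154] [-0.063  0.002  0.143]
tilt 34.86829644113005 [-0.45203117 -0.34999933  0.82046834] 4133 [-0.03019343  0.00166123  0.11136347]
```

View pics/c3.png

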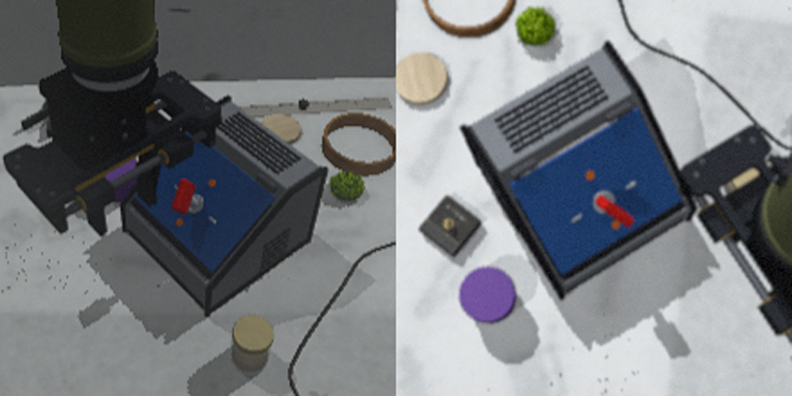

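Run:
```python
from h import *
d=np.load('top3.npy');P=pts('top',d);I=cv2.cvtColor(cv2.imread('pics/top3.png'),cv2.COLOR_BGR2RGB).astype(int)
red=(I[...,0]>I[...,1]+70)&(I[...,0]>I[...,2]+70)&(d>0)
q=P[red];q=q[(q[:,2]>.1)&(np.linalg.norm(q[:,:2]-W(-.06,0,0)[:2],axis=1)<.05)]
l=np.array([L(x) for x in q])
c,s=np.cos(np.radians(35)),np.sin(np.radians(35))
h=np.stack([(l[:,0]+.044)*c+(l[:,2]-.102)*s,l[:,1],-(l[:,0]+.044)*s+(l[:,2]-.102)*c],1)
print(h.max(0),h.min(0))
t=h[h[:,2]>.044];print(len(t),t.mean(0),cv2.minAreaRect(t[:,:2].astype(np.float32)));v=np.linalg.svd(t[:,:2]-t[:,:2].mean(0))[2][0];print(v,np.degrees(np.arctan2(v[0],v[1])))
tz=.129
p=W(-.067,0,0.2)
plan([(p,-31)])
```

```text
[0.03761794 0.01193334 0.05230975] [-0.01471111 -0.01067467 -0.00096963]
105 [0.00405101 0.00037518 0.04900493] ((0.0027300408110022545, 4.651397466659546e-05), (0.03878878429532051, 0.011233205907046795), 23.072742462158203)
[-0.91403674 -0.4056314 ] -113.93069994106715
[[0.45, 0.95, -0.47], [0.47, 0.95, -0.6], [0.51, 0.95, -0.74], [0.56, 0.95, -0.92], [0.38, 0.58, -0.69]] [1.0, 1.0, 1.0, 1.0, 1.0]
[[0.0, -0.0, -0.0], [0.0, -0.0, -0.0], [0.0, -0.0, -0.0], [0.0, -0.0, -0.0], [0.0, -0.0, -0.0]] [1.0, 1.0, 1.0, 1.0, 1.0]
[[0.0, -0.0, -0.0], [0.0, -0.0, -0.0]] [1.0, 0.44]
12 [0.518 0.234 0.2  ] -31.0
```

>>> servo_tool:
  dp:
    - [0.45,0.95,-0.45]
    - [0.45,0.95,-0.6]
    - [0.5,0.95,-0.75]
    - [0.55,0.95,-0.9]
    - [0.4,0.65,-0.7]
  yaw: [1,1,1,1,1]

```text
time: 9.05
position: [0.5203, 0.2377, 0.1987]
tool_rot: [1.11, 1.274, -1.113]
ft_force: [0.1, -0.0, 0.0]
grip_width: 0.601
```

>>> servo_tool:
  dp:
    - [0,0,0]
    - [0,0,0]
    - [0,0,0]
    - [0,0,0]
    - [0,0,0]
  yaw: [1,1,1,1,1]

```text
time: 9.55
position: [0.52, 0.236, 0.1995]
tool_rot: [1.489, 1.001, -1.495]
ft_force: [0.4, 0.0, 0.1]
grip_width: 0.599
```

>>> servo_tool:
  dp:
    - [0,0,0]
    - [0,0,0]
    - [0,0,0]
    - [0,0,0]
    - [0,0,0]
  yaw: [1,0.65,0,0,0]

```text
time: 10.05
position: [0.5205, 0.2355, 0.2006]
tool_rot: [1.607, 0.892, -1.609]
ft_force: [0.6, -0.3, -0.4]
grip_width: 0.603
```

Run:
```python
from h import *
s,p,a,_=pose();print(L(p),a,s['grip_width'],s['joint_positions'].round(2))
snap('wrist','w4.png');snap('side','s4.png')
plan([(W(-.065,0,.129),-32.3)])
a=cv2.imread('pics/s4.png')[100:320,240:460]
cv2.imwrite('pics/s4z.png',cv2.resize(a,None,fx=2.5,fy=2.5,interpolation=cv2.INTER_CUBIC))
```

```text
[-0.06413071 -0.00048105  0.20062452] -32.03298315239419 0.6026188957006637 [ 0.27  0.27 -0.87  1.66  0.21  1.32 -1.19]
[[0.95, -0.01, 0.01], [0.95, -0.01, 0.01], [0.95, -0.02, 0.0], [0.03, -0.0, 0.0]] [0.04, -0.0, -0.0, -0.0]
4 [0.52  0.235 0.129] -32.3
```

View pics/w4.png

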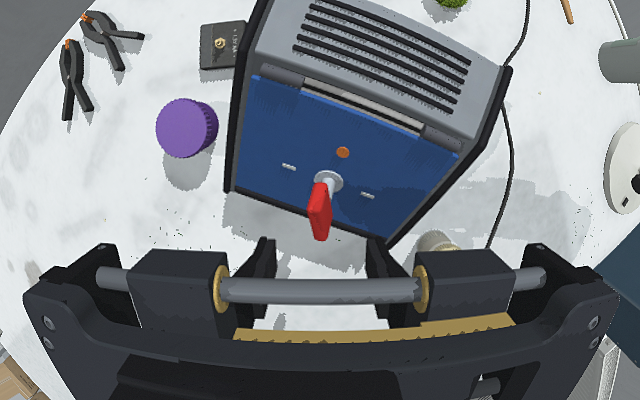

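View pics/s4z.png

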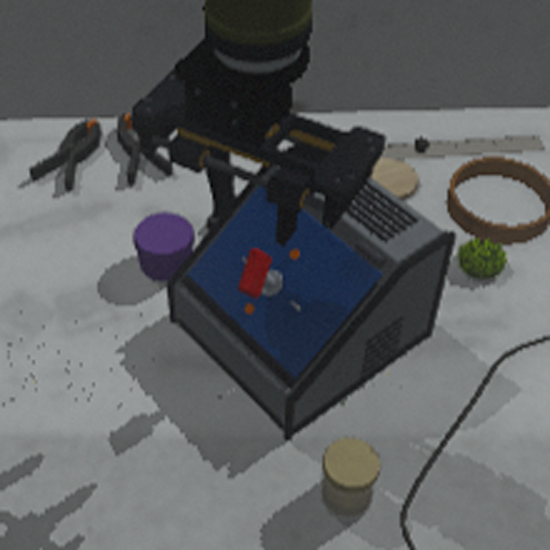

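>>> servo_tool:
  dp:
    - [0.8,0,0]
    - [0.8,0,0]
    - [0.7,0,0]
    - [0.5,0,0]
    - [0,0,0]
  yaw: [0,0,0,0,0]

```text
time: 10.65
position: [0.5197, 0.2345, 0.1295]
tool_rot: [1.606, 0.89, -1.612]
ft_force: [0.2, -0.0, -0.6]
grip_width: 0.598
```

>>> servo_tool:
  dp:
    - [0,0,0]
    - [0,0,0]
    - [0,0,0]
    - [0,0,0]
    - [0,0,0]
  yaw: [0,0,0,0,0]
  fingers: 0
  grip_force: 8

```text
time: 11.15
position: [0.5207, 0.2355, 0.1317]
tool_rot: [1.609, 0.89, -1.609]
ft_force: [-1.3, 1.8, 1.9]
grip_width: 0.232
```

Run:
```python
from h import *
s,p,a,_=pose();print(L(p),a,s['grip_width'],s['ft_force'],s['torque'])
snap('side','s5.png')
a=cv2.imread('pics/s5.png')[100:320,240:460]
cv2.imwrite('pics/s5z.png',cv2.resize(a,None,fx=2.5,fy=2.5,interpolation=cv2.INTER_CUBIC))
```

```text
[-0.06392332 -0.00058249  0.13165938] -32.131209768399636 0.23233736488587972 [-1.32253837  1.79919315  1.87002467] [ 0.53314273  0.3403382  -0.00199463]
```

View pics/s5z.png

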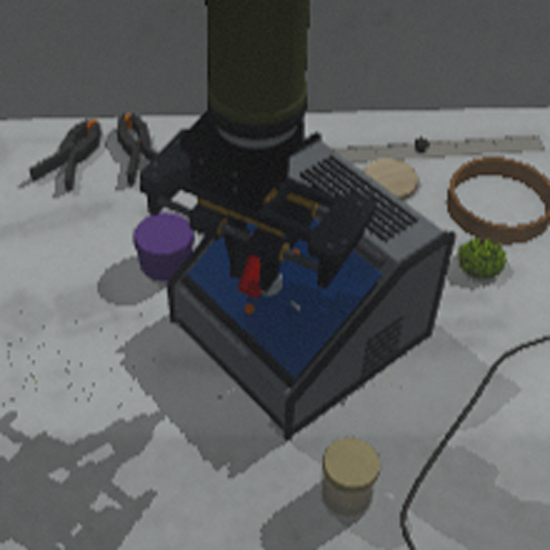

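>>> servo_tool:
  dp:
    - [0,0,0]
    - [0,0,0]
    - [0,0,0]
    - [0,0,0]
    - [0,0,0]
  yaw: [-0.8,-0.8,-0.8,-0.8,-0.8]

```text
time: 11.7
position: [0.5202, 0.2358, 0.1314]
tool_rot: [1.31, 1.141, -1.311]
ft_force: [-1.1, 0.6, 0.9]
grip_width: 0.197
```

Run:
```python
from h import *
s,p,a,_=pose();print(L(p),a,s['grip_width'],s['ft_force'],s['torque'])
snap('side','s6.png');snap('wrist','w6.png')
a=cv2.imread('pics/s6.png')[140:290,260:410]
cv2.imwrite('pics/s6z.png',cv2.resize(a,None,fx=3.5,fy=3.5,interpolation=cv2.INTER_CUBIC))
```

```text
[-6.41615175e-02 -1.19407764e-04  1.31413197e-01] -7.91254410702158 0.197090880995914 [-1.12376648  0.55077356  0.87065186] [ 0.07491742  0.10693365 -0.12662647]
```

View pics/s6z.png

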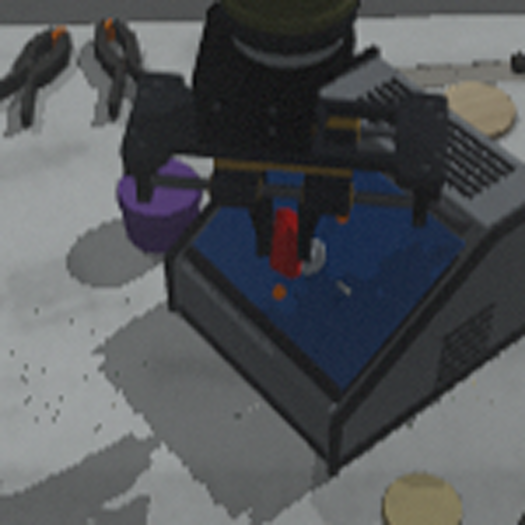

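View pics/w6.png

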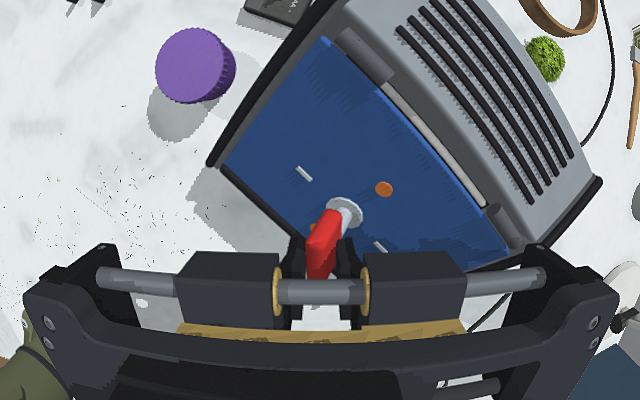

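Turning with it; continue.

>>> servo_tool:
  dp:
    - [0,0,0]
    - [0,0,0]
    - [0,0,0]
    - [0,0,0]
    - [0,0,0]
  yaw: [-0.8,-0.8,-0.8,-0.8,-0.8]

```text
time: 12.3
position: [0.5209, 0.2351, 0.1316]
tool_rot: [1.002, 1.327, -1.002]
ft_force: [-1.6, -0.3, 2.5]
grip_width: 0.215
```

>>> servo_tool:
  dp:
    - [0,0,0]
    - [0,0,0]
    - [0,0,0]
    - [0,0,0]
    - [0,0,0]
  yaw: [-0.8,-0.8,-0.8,-0.8,-0.4]

```text
time: 12.8
position: [0.5216, 0.2352, 0.1318]
tool_rot: [0.716, 1.448, -0.715]
ft_force: [-0.0, 0.4, 2.2]
grip_width: 0.216
```

Run:
```python
from h import *
s,p,a,_=pose();print(L(p),a,s['grip_width'],s['ft_force'],s['torque'])
snap('side','s7.png');snap('wrist','w7.png')
a=cv2.imread('pics/s7.png')[140:290,260:410]
cv2.imwrite('pics/s7z.png',cv2.resize(a,None,fx=3.5,fy=3.5,interpolation=cv2.INTER_CUBIC))
```

```text
[-0.0633869  -0.00138763  0.13176297] 37.459962374860574 0.21621182128931693 [-0.04567657  0.44348539  2.15151545] [ 0.10984309 -0.31245356 -0.00108313]
```

View pics/s7z.png

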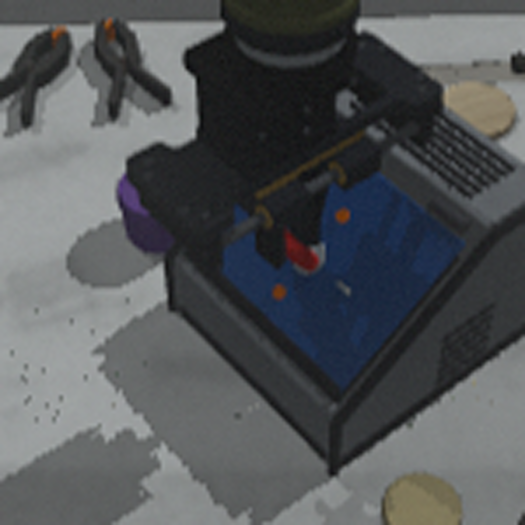

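View pics/w7.png

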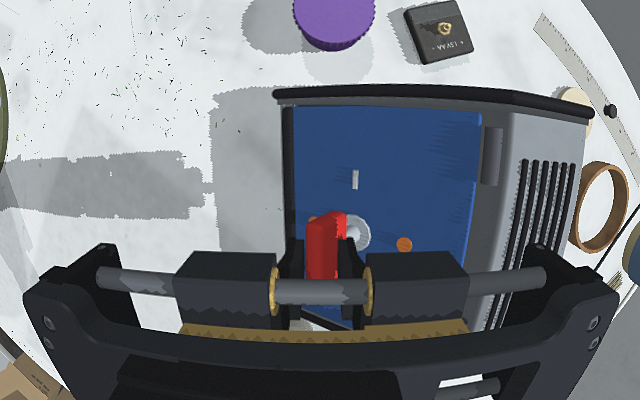

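>>> servo_tool:
  dp:
    - [0,0,0]
    - [0,0,0]
    - [0.1,0.07,0]
    - [0.1,0.07,0]
    - [0,0,0]
  yaw: [0,0,0,0,0]
  grip_force: 25

```text
time: 13.4
position: [0.5245, 0.2375, 0.1264]
tool_rot: [0.717, 1.448, -0.715]
ft_force: [2.6, 0.3, 4.4]
grip_width: 0.208
```

>>> servo_tool:
  dp:
    - [0.1,0.07,0]
    - [0.1,0.07,0]
    - [0.1,0.07,0]
    - [0,0,0]
    - [0,0,0]
  yaw: [0,0,0,0,0]

```text
time: 13.9
position: [0.5275, 0.2397, 0.1209]
tool_rot: [0.713, 1.449, -0.718]
ft_force: [-4.1, -4.7, 19.1]
grip_width: 0.209
```

Run:
```python
from h import *
s,p,a,_=pose();print(L(p),a,s['grip_width'],s['ft_force'],s['torque'])
snap('side','s8.png');snap('wrist','w8.png')
a=cv2.imread('pics/s8.png')[140:290,260:410]
cv2.imwrite('pics/s8z.png',cv2.resize(a,None,fx=3.5,fy=3.5,interpolation=cv2.INTER_CUBIC))
```

```text
[-0.05599672 -0.00139497  0.12089795] 37.43218533882741 0.20899141733674276 [-4.07370895 -4.71367624 19.09386233] [-1.02058899  0.65657349 -0.11206001]
```

View pics/s8z.png

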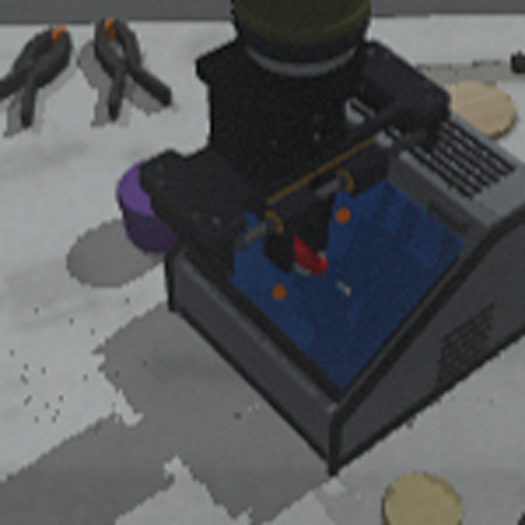

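View pics/w8.png

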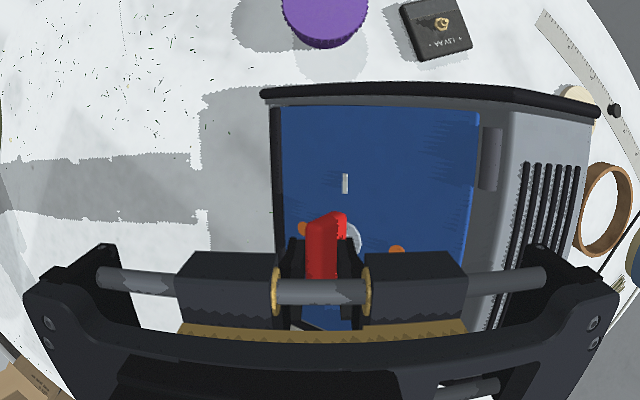

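>>> servo_tool:
  dp:
    - [0.04,0.03,0]
    - [0,0,0]
    - [0,0,0]
    - [0,0,0]
    - [0,0,0]
  yaw: [0,0.6,0.6,0.6,0.6]

```text
time: 14.5
position: [0.5268, 0.2402, 0.1204]
tool_rot: [0.905, 1.372, -0.914]
ft_force: [-8.5, -7.7, 25.3]
grip_width: 0.204
```

Run:
```python
from h import *
s,p,a,_=pose();print(L(p),a,s['grip_width'],s['ft_force'],s['torque'])
snap('side','s9.png');snap('wrist','w9.png')
```

```text
[-0.05624098 -0.00065463  0.12039995] 22.937382743757308 0.20443511678012524 [-8.54134655 -7.66450689 25.33283431] [-1.35774674  1.69354256  0.16974848]
```

View pics/w9.png

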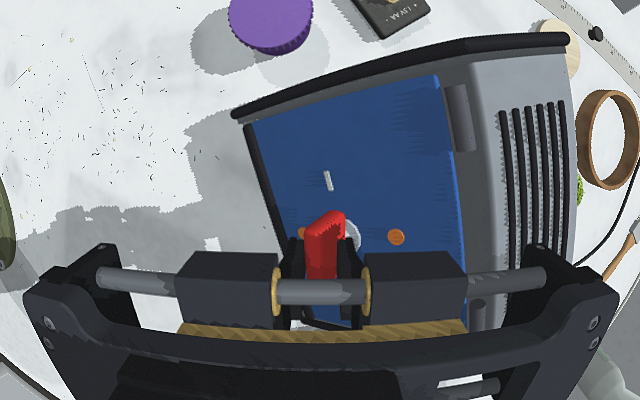

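>>> servo_tool:
  dp:
    - [0,0,0]
    - [0,0,0]
    - [0,0,0]
    - [0,0,0]
    - [0,0,0]
  yaw: [0.6,0.6,0.6,0.6,0.6]

```text
time: 15.1
position: [0.5265, 0.24, 0.1199]
tool_rot: [1.141, 1.248, -1.15]
ft_force: [-8.8, -5.7, 21.1]
grip_width: 0.197
```

Run:
```python
from h import *
s,p,a,_=pose();print(L(p),a,s['grip_width'],s['ft_force'],s['torque'])
snap('side','s10.png');snap('wrist','w10.png')
a=cv2.imread('pics/s10.png')[140:290,260:410]
cv2.imwrite('pics/s10z.png',cv2.resize(a,None,fx=3.5,fy=3.5,interpolation=cv2.INTER_CUBIC))
```

```text
[-0.05661824 -0.00057832  0.11990174] 4.924474142837779 0.19667417191590453 [-8.77076238 -5.73850724 21.1056665 ] [-1.14304438  1.45558916  0.04031336]
```

View pics/w10.png

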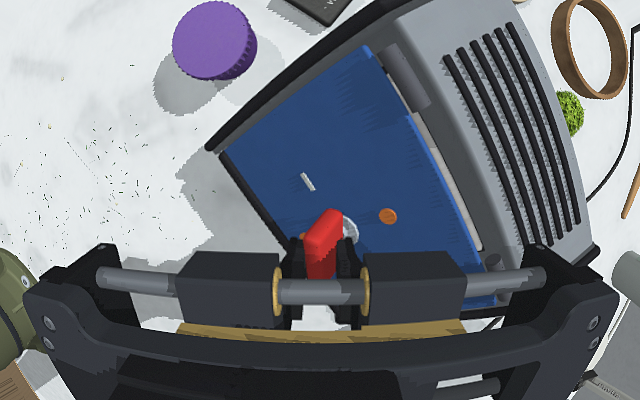

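View pics/s10z.png

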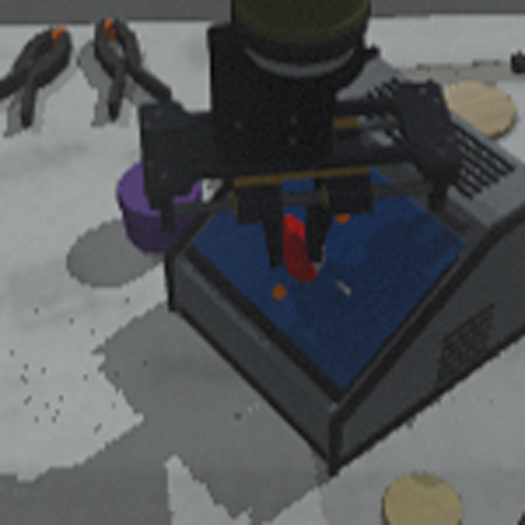

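Turning well while pressed. Continue to about −47°.

>>> servo_tool:
  dp:
    - [0,0,0]
    - [0,0,0]
    - [0,0,0]
    - [0,0,0]
    - [0,0,0]
  yaw: [0.7,0.7,0.7,0.7,0.7]

```text
time: 15.7
position: [0.5261, 0.2402, 0.1193]
tool_rot: [1.408, 1.062, -1.418]
ft_force: [-8.5, -5.2, 18.6]
grip_width: 0.179
```

>>> servo_tool:
  dp:
    - [0,0,0]
    - [0,0,0]
    - [0,0,0]
    - [0,0,0]
    - [0,0,0]
  yaw: [0.8,0.8,0.8,0.8,0.8]

```text
time: 16.2
position: [0.5259, 0.2405, 0.1184]
tool_rot: [1.698, 0.792, -1.708]
ft_force: [-6.5, -1.8, 12.4]
grip_width: 0.145
```

Run:
```python
from h import *
s,p,a,_=pose();print(L(p),a,s['grip_width'],s['ft_force'],s['torque'])
snap('side','s11.png');snap('wrist','w11.png')
a=cv2.imread('pics/s11.png')[140:290,260:410]
cv2.imwrite('pics/s11z.png',cv2.resize(a,None,fx=3.5,fy=3.5,interpolation=cv2.INTER_CUBIC))
```

```text
[-0.0567789   0.00019821  0.11839539] -40.11812178135028 0.14502858206244376 [-6.47352469 -1.785012   12.40344142] [-0.64953673  1.10061407 -0.13751797]
```

View pics/w11.png

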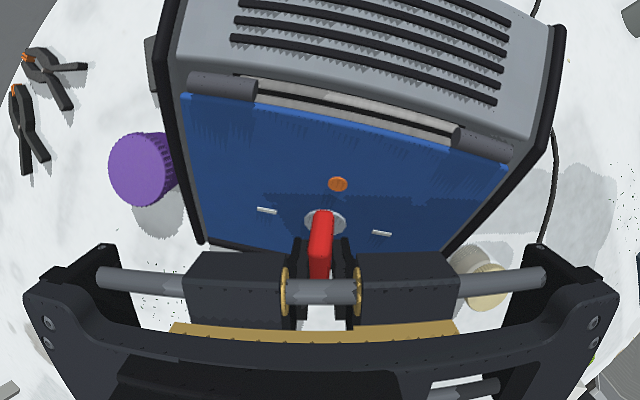

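View pics/s11z.png

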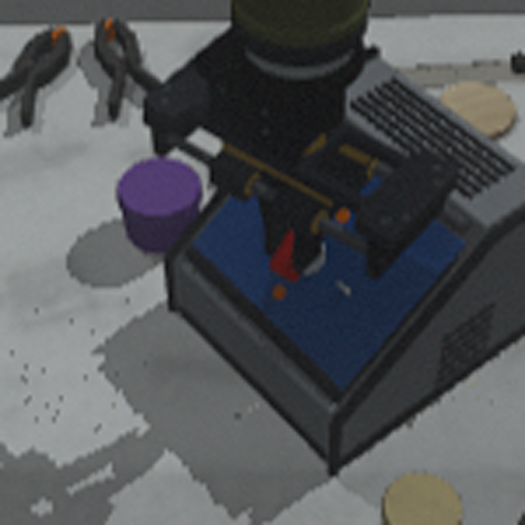

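>>> servo_tool:
  dp:
    - [0,0,0]
    - [0,0,0]
    - [0,0,0]
    - [0,0,0]
    - [0,0,0]
  yaw: [0.5,0.5,0.4,0.3,0]

```text
time: 16.8
position: [0.5258, 0.241, 0.1181]
tool_rot: [1.813, 0.66, -1.822]
ft_force: [-5.1, -1.5, 11.0]
grip_width: 0.14
```

Run:
```python
from h import *
s,p,a,_=pose();print(L(p),a,s['grip_width'],s['ft_force'],s['torque'])
```

```text
[-0.05654381  0.00066193  0.11813351] -50.061848013272325 0.1399348782218514 [-5.13394449 -1.53448023 11.02926084] [-0.53953463  0.91042563  0.26981011]
```

>>> servo_tool:
  dp:
    - [0,0,0]
    - [0,0,0]
    - [0,0,0]
    - [0,0,0]
    - [0,0,0]
  yaw: [0,0,0,0,0]
  fingers: 0.5

```text
time: 17.3
position: [0.5281, 0.2407, 0.1173]
tool_rot: [1.818, 0.659, -1.819]
ft_force: [0.1, -0.1, 0.3]
grip_width: 0.471
```

>>> servo_tool:
  dp:
    - [-0.5,0,0]
    - [-1,0,0]
    - [-1,0,0]
    - [-1,0,0]
    - [-1,0,0]
  yaw: [0,0,0,0,0]

```text
time: 17.8
position: [0.5283, 0.2411, 0.2324]
tool_rot: [1.819, 0.659, -1.817]
ft_force: [0.4, 0.7, 0.0]
grip_width: 0.499
```

Run:
```python
from h import *
s,p,a,_=pose();print(L(p),a,s['grip_width'],s['ft_force'])
plan([(W(-.20,-.05,.25),a)])
```

```text
[-0.05448433 -0.00077673  0.23235816] -50.12062119982187 0.4991411510314489 [0.36384083 0.73507892 0.03350712]
[[-0.11, 0.28, 0.95], [-0.11, 0.28, 0.95], [-0.12, 0.28, 0.95], [-0.11, 0.28, 0.95], [-0.12, 0.28, 0.95]] [-0.0, -0.0, -0.0, -0.0, -0.0]
[[-0.11, 0.28, 0.95], [-0.03, 0.06, 0.19]] [-0.0, -0.0]
7 [0.443 0.113 0.25 ] -50.1
```

>>> servo_tool:
  dp:
    - [-0.1,0.3,0.95]
    - [-0.1,0.3,0.95]
    - [-0.1,0.3,0.95]
    - [-0.1,0.3,0.95]
    - [-0.1,0.3,0.95]
  yaw: [0,0,0,0,0]

```text
time: 18.3
position: [0.4607, 0.1356, 0.2439]
tool_rot: [1.819, 0.659, -1.817]
ft_force: [-0.8, -0.6, -0.4]
grip_width: 0.502
```

>>> servo_tool:
  dp:
    - [-0.1,0.3,0.95]
    - [0,0,0]
    - [0,0,0]
    - [0,0,0]
    - [0,0,0]
  yaw: [0,0,0,0,0]

```text
time: 18.8
position: [0.448, 0.1162, 0.2454]
tool_rot: [1.817, 0.662, -1.817]
ft_force: [-0.4, -0.1, 0.4]
grip_width: 0.501
```

Run:
```python
from h import *
c,s=np.cos(np.radians(35)),np.sin(np.radians(35))
for cam in('top','side'):
  im,d=snap(cam,cam+'12.png');P=pts(cam,d);I=im.astype(int)
  red=(I[...,0]>I[...,1]+70)&(I[...,0]>I[...,2]+70)&(d>0)
  q=P[red];q=q[(q[:,2]>.09)&(np.linalg.norm(q[:,:2]-W(-.06,0,0)[:2],axis=1)<.06)]
  l=np.array([L(x) for x in q])
  h=np.stack([(l[:,0]+.044)*c+(l[:,2]-.102)*s,l[:,1],-(l[:,0]+.044)*s+(l[:,2]-.102)*c],1)
  print(cam,len(h),'max height',np.percentile(h[:,2],[50,90,98]))
  t=h[h[:,2]>np.percentile(h[:,2],50)-.003]
  print(cv2.minAreaRect(t[:,:2].astype(np.float32)))
  b=(I[...,2]>I[...,0]+50)&(I[...,2]>I[...,1]+30)&(d>0);q=P[b];q=q[(np.linalg.norm(q[:,:2]-W(-.05,0,0)[:2],axis=1)<.11)]
  for _ in range(4):
        c0=q.mean(0);n=np.linalg.svd(q-c0,full_matrices=False)[2][2];n*=np.sign(n[2]);r=(q-c0)@n;q=q[abs(r)<.004] 
  print('tilt',np.degrees(np.arccos(n[2])))
a=cv2.imread('pics/side12.png')[140:290,270:420];b=cv2.imread('pics/top12.png')[100:250,250:400]
cv2.imwrite('pics/c12.png',cv2.resize(np.hstack([a,b]),None,fx=2.6,fy=2.6,interpolation=cv2.INTER_CUBIC))
```

```text
top 135 max height [0.03606356 0.03849546 0.03939142]
((0.0030495505779981613, 0.0005739340558648109), (0.04043865576386452, 0.010068187490105629), 3.760333299636841)
tilt 35.01094105399401Traceback (most recent call last):
  File "<stdin>", line 8, in <module>
IndexError: too many indices for array: array is 1-dimensional, but 2 were indexed
```

Run:
```python
from h import *
b=cv2.imread('pics/top12.png')[90:290,200:440]
cv2.imwrite('pics/c12.png',cv2.resize(b,None,fx=3,fy=3,interpolation=cv2.INTER_CUBIC))
```

```text
(no output)
```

View pics/c12.png

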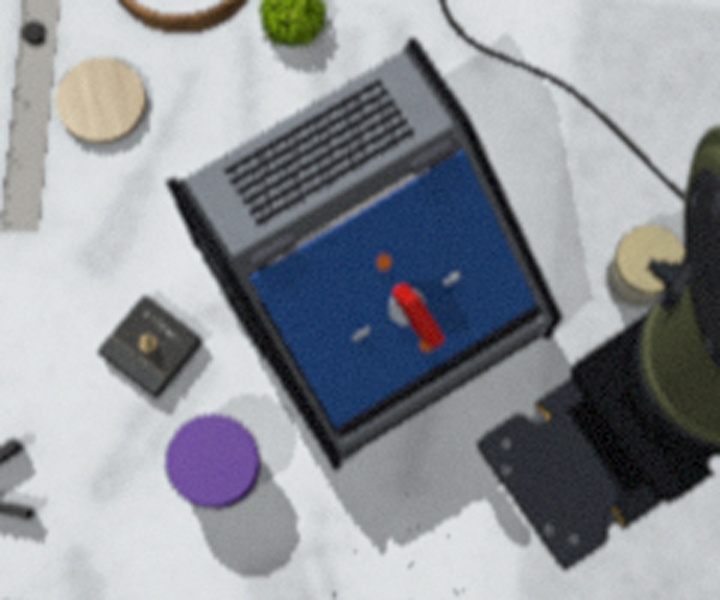

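The crop shows the hatch shut. The wing lies along the slope at about (418,315), between the orange dots at (383,262) and (427,347). The jar, clock movement and tub are where they were, and the gripper is clear.

Run:
```python
from bench import ctrl
print(ctrl.close_job())
```

```text
the job is handed in; nothing more can be done
None
```

I shut the hatch and locked it with the red fastener. I handed the job in at about 19 s of the 48 s allowed; no verdict is reported.

- **Shutting:** I pushed the hatch down near the lip with closed fingers, to a firm stop at 12 N.
- **Locking:** I gripped the wing and turned it from about 1.15 rad back to the white marks. I then pushed it in along its axis and turned it clockwise to the stop at the orange dots, and let go.

Last checks, from the top camera with the gripper clear:
- **Hatch:** its tilt measured 35.0°, which is fully shut.
- **Wing angle:** it lies within about 4° of the slope line, so the turn is about 1.5 rad.
- **Depth:** the wing's top sat about 12 mm lower than before pressing, which fits the stated resting depth of about 12 mm.
- **Neighbours:** by eye, the pin jar, clock movement and purple tub had not moved; I did not measure their positions again.
- **One check failed:** the arm blocked the side camera's view of the wing, so the final wing and hatch readings rest on the top camera alone.

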